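Shut the compost caddy and click its vent dial open

TASK

Close up the compost caddy using the fingertips only: gently push its raised lid down until it is fully shut, then turn the large knurled vent dial behind the lid clockwise (seen from above) by fingertip friction until its pointer line clicks into place at the long raised mark, one or two clicks on, and not past it. Grasp, lift and raise nothing, leave the bento tray, the glass container and the egg moulds where they stand, and finish clear of everything with the lid still shut.

Things in the scene. Friction and masses are not known exactly. Their poses are not given: they have to be found in the camera images.
- caddy: Stainless steel pedal compost caddy, 270 (x) by 240 (y) by 160 mm high; does not shift. Origin: centre of its underside; x points from the front (robot side, small fixed pedal 48 mm out at the foot) to the rear, y to its left. Front half: bin under the flip lid. Rear (x +3 to +135 mm): flat white deck at 160 mm carrying the vent dial; only the dial stands on it.
- lid (a joint): Flip lid angle, rad: 0 = fully shut (level, top flush with the deck at 160 mm, rigid stop), positive = front edge raised; starts 0.45 to 0.8. Steel, 142 mm long, 244 wide, 10 thick; hinge line along caddy y at caddy x = +4 mm, height 160 mm. A stiff hinge keeps it where it is left; pushing it down 90 mm from the hinge takes about 2 N.
- lid_press (a point): Point on the lid's upper face, on its centre line, 90 mm from the hinge: a good place to push (moves with the lid).
- lid_lip (a point): Middle of the lid's front edge, on the upper face, 144 mm from the hinge (moves with the lid).
- vent_dial (a joint): Dial angle, rad, grows clockwise seen from above. Detents (clicks) at 0, 0.50, 1.00, 1.50; stops at -0.12 and 1.62. 1.00 is wanted (long mark). Starts at 0 or 0.50. Between detents it resists with up to about 0.08 N m (2 N at the rim), over humps at 0.25, 0.75, 1.25; past a hump it pulls itself into the next detent once let go.
- dial_top (a point): Centre of the dial's flat top, on its vertical axis: caddy x = +68 mm, y = 0, height 179 mm. Black disc, 90 mm across, 18 mm tall, fine vertical ribs (knurls) round its rim, smooth flat top; too wide to pinch. It turns when a fingertip presses on its top (8 to 12 N) or its rim and moves along the circle.
- pointer_tip (a point): Outer end of the flat steel pointer line inlaid in the dial's top face, 41 mm from the axis (turns with the dial).
- mark (a point): Middle of the long raised steel mark (14 mm by 4 mm) on the deck, 57 mm from the dial's axis, directly behind it (caddy +x). The other three detents are marked by small round pips 55 mm from the axis. Marks are under 2 mm high.
- bento: Open lime bento tray, 150 by 200 by 50 mm, loose bystander; origin at the centre of its underside.
- glass_box: Glass food container with a locking lid, about 126 by 174 by 67 mm, loose bystander standing on a timber serving board 18 mm thick; origin at the centre of its underside.
- mould_a: Round off-white silicone egg mould with a small tab, 84 mm across, 28 mm high, loose bystander; origin at the centre of its underside.
- mould_b: A second egg mould, same as the first, loose bystander.

How it is judged:
By the outcome, as a careful person would: the job done as asked, in the order asked, and still so for the second after the job is handed in, with the robot touching nothing.
It also fails if it takes over 48 s, if anything falls off the work surface, if the arm or the gripper's body presses on something with over 40 N, if the wrist force passes 120 N, or if a joint passes its speed limit or range.

ROBOT

A 6-joint arm with a two-finger parallel gripper is mounted at the origin on the work surface. World frame = base frame: x ahead of the robot, y to its left, z up, the work surface at z = 0. Lengths are in m, angles in rad, forces in N, time in s.
With the tool pointing down it reaches from about 0.325 to 1 m from the base axis. Payload 5.1 kg.
Tool frame: the origin (TCP) lies on the centre line of the jaws, within the pads' length; the fingertips stand manip.tips_ahead ahead of it and the grasp point (between the pads) lies 8 mm behind it (manip.tips_ahead is the distance from the TCP to the fingertips, in m); z points along the fingers, y is the direction in which the jaws open and shut (so a half turn about z gives the same grasp; the last joint's range is limited). The gripper opens to 85 mm and grips with 20 to 120 N. Pads are 22 mm wide; open, the fingers measure 114 mm over their backs; the gripper's body (76 mm by 85 mm) begins 54 mm behind the grasp point. The pads swing forward as they close: fully open they stand 13 mm farther back than shut.
Start: joints at [-1.192, 0.124, 1.65, -0, 1.367, -0.083], TCP at [0.29, -0.582, 0.242] pointing down, gripper open.
Joint ranges: [-2.61, 2.61], [-1.02, 2.33], [0.03, 2.71], [-1.35, 4.49], [0.32, 2.68], [-2.91, 2.91]. Speed limits (rad/s): [2.57, 2.57, 3.14, 3.14, 3.14, 3.14].

INTERFACE

Orientations are given as a unit quaternion [w, x, y, z].
In Python, from rig import manip, read_camera, calibration gives the robot as it stands.
- The arm moves only by the tool carry_out, never from a script. Its argument "commands" is a list of rows, each a list of 4 numbers: the shift along the tool's x, y, z in m, then the turn about the tool's z in rad. In form: [[x, y, z, spin], ...]. A call has 1 to 8 rows; each row is the pose to reach, as a shift and turn from the pose measured when the call began, along the tool's axes at that moment; what a row does not reach only later rows make up. A row lasts 1/8 s, in which the tool goes at most 62.5 mm and 10.7 degrees, less where a joint would pass 70% of its speed; a pose out of reach is approached as far as the arm can. A call with a gripper value outside its range is refused whole. "fingers" is the opening, from 0 (shut) to 1 (fully open), set as the call begins (left out, the last holds). The fingers move at their own pace and stop on an object; "force" is the grip in N (left out, the last holds). Time passes only in rows, so rows that repeat a pose let the fingers close. It gives the time, the measured TCP pose, the force and the opening at its end, in the units of the state.
- manip.get_state(): the state, without advancing time (a new reading comes with each control period).
- read_camera(name): name is "side" or "top" or "wrist"; returns the picture (400x640x3 uint8, red, green, blue); there is no depth.
- calibration(name): a dict with "fx", "fy", "cx", "cy" (pixels), "R" (3x3) and "t" (3): a world point X has camera coordinates R X + t; the wrist camera has in their place "mount" (4x4, takes a point from camera to tool coordinates, whose origin is the TCP and whose axes are the flange's). Camera axes: x right, y down, z forward; pixel columns grow to the right and rows downward; lengths in m; the calibration is good to about 2 mm. A picture is of the moment at which its call begins: read the wrist's pose just before it. calibration takes no time and is no camera call.
- manip.close_job(): hands the job in, once; it reports no verdict.
The state is a dict: "time": time; "q": joint angles; "dq": joint speeds; "effort": joint torques, N m; "tool_pos": TCP position; "tool_rot": TCP orientation; "wrist_force": force on the tool from outside, world axes, zero at the start; "wrist_torque": the same for the moment, N m; "opening": finger opening in m.
Only numpy, scipy, OpenCV 4.12 (cv2) and the standard library are available. Lean on these libraries where they do the work, as an engineer would, in place of code of your own. Each camera call takes 0.05 s, during which the arm holds its last target. There are 200 camera calls.

## Working session

There is one attempt and no reset: what is moved stays moved. The work goes in short steps, Python scripts to look and compute and a tool call to move; the robot and the scene stay as the last step left them, time stands still between calls to the robot, and variables do not carry over. Pictures are saved under pics/ and viewed, on a budget of 10 in all, crops included, one or two more only if the job needs it, and the job is handed in when it is done.

Besides the shell and the picture viewer there is one more tool, called after ">>>" as name(argument=value, ...), one argument or row to a line, values as JSON. carry_out: Moves the arm, as the interface text tells. Its arguments: {"type":"object","properties":{"commands":{"type":"array"},"fingers":{"type":"number"},"force":{"type":"number"}},"required":["commands"]}

```bash
ls; mkdir -p pics; python3 - <<'E'
from rig import manip, read_camera, calibration
import cv2,numpy as np
s=manip.get_state();print(s,manip.tips_ahead)
for n in("top","side"):
    cv2.imwrite(f"pics/{n}0.png",read_camera(n)[:,:,::-1]);print(n,calibration(n))
print(calibration("wrist"))
E
```

```text
pics
{'time': 0.0, 'q': array([-1.19162893e+00,  1.24497990e-01,  1.65167488e+00, -1.00737822e-05,
        1.36747849e+00, -8.26201598e-02]), 'dq': array([ 2.30310665e-04, -9.45552138e-05, -3.33785988e-04,  7.45071690e-04,
       -2.36296806e-03,  9.61609425e-04]), 'effort': array([-1.98621332e-03, -4.23619151e+01, -3.65446401e+01, -2.54550214e-04,
        7.06043240e-03,  1.97691770e-05]), 'tool_pos': array([ 0.28935026, -0.58139375,  0.24105707]), 'tool_rot': array([-1.01732721e-03,  9.73461495e-01,  2.28848550e-01, -1.56944835e-04]), 'wrist_force': array([-0.12568328,  0.3424072 ,  0.40162422]), 'wrist_torque': array([ 0.03168765, -0.01937336,  0.00863942]), 'opening': 0.0849023969587677} 0.011
top {'fx': 419.70846932802095, 'fy': 419.70846932802095, 'cx': 314.49640641527674, 'cy': 193.97909992486103, 'R': array([[-0.01672224, -0.99959068,  0.02321294],
       [-0.99728559,  0.0150097 , -0.07208445],
       [ 0.07170653, -0.02435534, -0.99712837]]), 't': array([-0.00513816,  0.52803259,  1.20919133])}
side {'fx': 419.38656656259667, 'fy': 419.38656656259667, 'cx': 318.73869392497363, 'cy': 204.87102582067314, 'R': array([[-0.77384321, -0.63329614,  0.01013304],
       [-0.47371879,  0.56808331, -0.67295754],
       [ 0.42042501, -0.52556384, -0.7396117 ]]), 't': array([0.40096505, 0.30693314, 1.06145689])}
{'fx': 341.8224978126429, 'fy': 341.8224978126429, 'cx': 317.1311173045498, 'cy': 194.5879591509356, 'mount': array([[-7.74376174e-04, -9.50239923e-01, -3.11518040e-01,
         8.03099151e-02],
       [ 9.99999683e-01, -6.78054213e-04, -4.17509513e-04,
        -1.34329983e-03],
       [ 1.85508088e-04, -3.11518265e-01,  9.50240147e-01,
        -1.32272915e-01],
       [ 0.00000000e+00,  0.00000000e+00,  0.00000000e+00,
         1.00000000e+00]])}
```

View pics/top0.png

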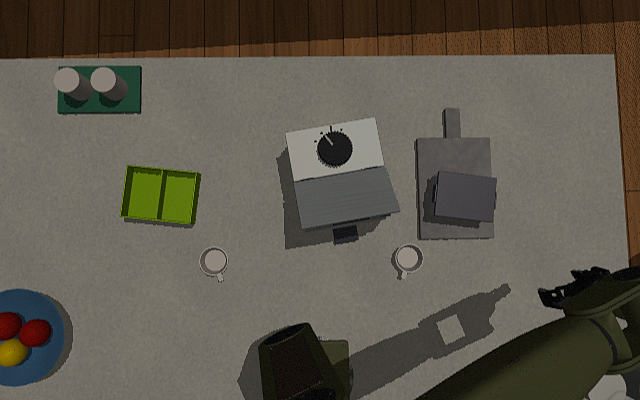

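View pics/side0.png

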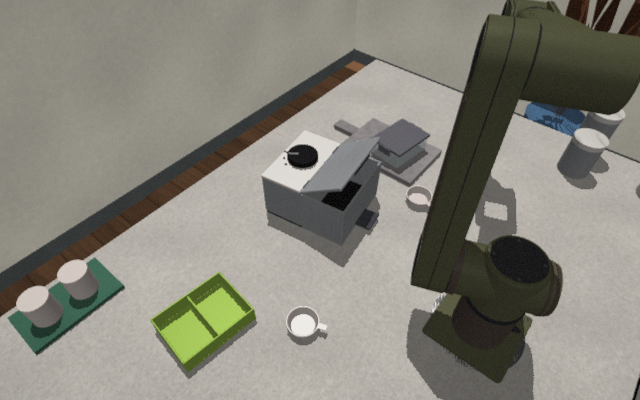

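The top view shows the caddy with its dial at (335,149), deck rear corners at (286,132) and (375,117), and lid front corners at (303,229) and (399,211). The moulds are at (214,262) and (407,258). I'll enlarge both views to read these more exactly.

```bash
python3 - <<'E'
import cv2,numpy as np
t=cv2.imread("pics/top0.png");s=cv2.imread("pics/side0.png")
a=cv2.resize(t[105:255,275:410],None,fx=3.9,fy=3.9,interpolation=cv2.INTER_CUBIC)
b=cv2.resize(s[125:255,255:390],(400,385),interpolation=cv2.INTER_CUBIC)
d=cv2.resize(t[120:175,310:360],(270,297),interpolation=cv2.INTER_CUBIC)
a=cv2.resize(t[110:240,280:405],(400,416),interpolation=cv2.INTER_CUBIC) # x3.2
c=np.zeros((600,800,3),np.uint8);c[:416,:400]=a;c[:385,400:]=b
e=cv2.resize(t[122:162,310:360],(225,180),interpolation=cv2.INTER_CUBIC);c[418:598,:225]=e
g=cv2.resize(s[135:175,270:330],(300,200),interpolation=cv2.INTER_CUBIC);c[395:595,400:700]=g
cv2.imwrite("pics/c1.png",c)
E
```

```text
(no output)
```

View pics/c1.png

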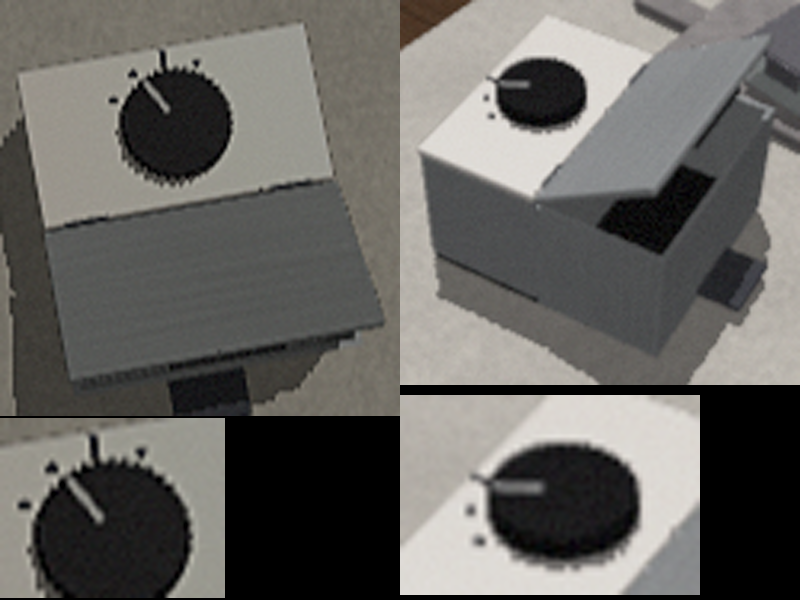

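```bash
cat > h.py <<'E'
from rig import manip, read_camera, calibration
import numpy as np, cv2
from scipy.optimize import least_squares
from scipy.spatial.transform import Rotation as Ro
C={n:calibration(n) for n in("top","side")}
def proj(n,X):
    c=C[n];p=c["R"]@X+c["t"];return np.array([c["fx"]*p[0]/p[2]+c["cx"],c["fy"]*p[1]/p[2]+c["cy"]])
def w(p,X):
    c,s=np.cos(p[2]),np.sin(p[2]);X=np.asarray(X,float);return np.array([p[0]+c*X[0]-s*X[1],p[1]+s*X[0]+c*X[1],X[2]])
def lid(a,d,y): return [.004-d*np.cos(a),y,.16+d*np.sin(a)]
def ptr(th,r=.041,z=.179):  # th=1 -> +x ; clockwise from above: angle from +x = -(th-1)
    return [.068+r*np.cos(1-th),r*np.sin(1-th),z]
def rot(): 
    q=manip.get_state()["tool_rot"];return Ro.from_quat(np.r_[q[1:],q[0]]).as_matrix()
def go(X):  # shift in tool axes so TCP reaches X
    s=manip.get_state();return rot().T@(np.asarray(X)-s["tool_pos"])
E
python3 - <<'E'
from h import *
def obs(p):
    a,th=p[3],p[4]
    o=[("top",[.135,.12,.16],(285.6,132.5)),("top",[.135,-.12,.16],(375,117.2)),
    ("top",lid(a,.144,.122),(302.2,228.2)),("top",lid(a,.144,-.122),(399.7,210.9)),("top",[.068,0,.179],(334.7,148.8)),
    ("top",ptr(th),(325.1,135.3)),("top",[.125,0,.161],(330.7,128.4)),
    ("side",[.135,.12,.16],(261.7,176.3)),("side",[.135,-.12,.16],(304.3,130.7)),
    ("side",lid(a,.144,-.122),(379.9,137.5)),("side",lid(a,.144,.122),(341,189.1)),("side",ptr(th),(287.6,153.4))]
    return np.array([proj(n,w(p,X))-np.array(u) for n,X,u in o])
r=least_squares(lambda p:obs(p).ravel(),[.65,-.07,-.1,.6,.5],loss="soft_l1")
print(r.x.round(4));print(obs(r.x).round(1).tolist())
p=r.x
print("press",w(p,lid(p[3],.09,0)),"shut",w(p,lid(0,.09,0)),"dial",w(p,[.068,0,.179]),"lip",w(p,lid(p[3],.144,0)))
np.save("p.npy",p);print(rot().round(3))
for u in [(214,262),(407,258)]:
  c=C["top"];d=np.array([(u[0]-c["cx"])/c["fx"],(u[1]-c["cy"])/c["fy"],1]);R=c["R"];o=-R.T@c["t"];d=R.T@d;print(o+d*((.02-o[2])/d[2]))
E
```

```text
[ 0.5662 -0.0752  0.1642  0.5418  0.5222]
[[-0.9, 0.1], [-0.5, -0.4], [-1.2, 0.9], [0.6, -0.1], [0.3, -0.6], [0.1, 0.4], [-0.2, -0.1], [-0.8, -1.5], [0.2, -0.8], [0.8, -0.8], [-0.2, 0.2], [1.2, -0.2]]
press [ 0.49411676 -0.08719412  0.20640877] shut [ 0.48140192 -0.08930106  0.16      ] dial [ 0.63333016 -0.06412543  0.179     ] lip [ 0.44847213 -0.09475777  0.23425404]
[[ 0.895  0.446 -0.001]
 [ 0.446 -0.895  0.002]
 [ 0.    -0.002 -1.   ]]
[0.33614265 0.27872286 0.02      ]
[ 0.33718309 -0.27936518  0.02      ]
```

Fit residuals are within about 1.5 px. The lid is at about 0.54 rad and the pointer is at the 0.50 pip, so the dial needs one click. I'll shut the fingers and move above the lid's press point.

>>> carry_out(
  commands=[
    [0.02,-0.018,-0.049,0],
    [0.07,-0.063,-0.055,0],
    [0.12,-0.108,-0.055,0],
    [0.17,-0.153,-0.055,0],
    [0.22,-0.198,-0.055,0],
    [0.27,-0.243,-0.055,0],
    [0.32,-0.288,-0.055,0],
    [0.355,-0.32,-0.055,0],
  ],
  fingers=0,
  force=20,
)

```text
time: 1.1
tool_pos: [0.4598, -0.1477, 0.2965]
tool_rot: [-0.001, 0.973, 0.229, -0.0]
wrist_force: [0.7, -0.8, -0.5]
opening: 0.0005
```

```bash
python3 - <<'E'
from h import *
s=manip.get_state();print(s["time"],s["tool_pos"],s["opening"],s["q"].round(2),s["wrist_force"].round(1))
print(go([.483,-.089,.27]).round(4),rot().round(3))
E
```

```text
1.1 [ 0.45980228 -0.14767154  0.29646324] 0.0004712866951031663 [-0.42 -0.28  1.94  0.    1.48  0.69] [ 0.7 -0.8 -0.5]
[ 0.0469 -0.0422  0.0266] [[ 0.895  0.445 -0.001]
 [ 0.445 -0.895  0.002]
 [ 0.    -0.002 -1.   ]]
```

>>> carry_out(
  commands=[
    [0.024,-0.021,0.0,0],
    [0.047,-0.042,0.02,0],
    [0.047,-0.042,0.04,0],
    [0.047,-0.042,0.05,0],
    [0.047,-0.042,0.056,0],
    [0.047,-0.042,0.062,0],
    [0.047,-0.042,0.068,0],
    [0.047,-0.042,0.074,0],
  ],
)

```text
time: 2.1
tool_pos: [0.4834, -0.0894, 0.223]
tool_rot: [-0.001, 0.974, 0.228, 0.0]
wrist_force: [-0.8, 0.5, 0.7]
opening: 0.0001
```

>>> carry_out(
  commands=[
    [0,0,0.006,0],
    [0,0,0.012,0],
    [0,0,0.018,0],
    [0,0,0.024,0],
    [0,0,0.03,0],
    [0,0,0.036,0],
    [0,0,0.04,0],
    [0,0,0.044,0],
  ],
)

```text
time: 3.1
tool_pos: [0.4834, -0.0893, 0.1787]
tool_rot: [-0.001, 0.974, 0.229, 0.0]
wrist_force: [-1.0, 0.6, 2.0]
opening: 0.0
```

Contact is about 2 N, as expected. I'll take the last millimetres slowly.

>>> carry_out(
  commands=[
    [0,0,0.002,0],
    [0,0,0.004,0],
    [0,0,0.006,0],
    [0,0,0.007,0],
    [0,0,0.007,0],
  ],
)

```text
time: 3.72
tool_pos: [0.4835, -0.0893, 0.1715]
tool_rot: [-0.001, 0.974, 0.228, 0.0]
wrist_force: [0.4, 0.2, 0.5]
opening: -0.0002
```

>>> carry_out(
  commands=[
    [0,0,0.001,0],
    [0,0,0.002,0],
    [0,0,0.003,0],
    [0,0,0.003,0],
  ],
)

```text
time: 4.22
tool_pos: [0.4836, -0.0893, 0.1709]
tool_rot: [-0.001, 0.974, 0.229, 0.0]
wrist_force: [-6.5, 1.2, 11.7]
opening: 0.0003
```

The lid is at its stop: the tips are at z 0.160 and the force jumped to 12 N. Next I'll lift, move over the dial and part the fingers to about 50 mm.

>>> carry_out(
  commands=[
    [0,0,-0.03,0],
    [0,0,-0.056,0],
    [0.03,0.009,-0.06,0],
    [0.075,0.023,-0.06,0],
    [0.12,0.036,-0.06,0],
    [0.145,0.044,-0.06,0],
    [0.145,0.044,-0.06,0],
  ],
  fingers=0.59,
)

```text
time: 5.1
tool_pos: [0.634, -0.0639, 0.2302]
tool_rot: [-0.001, 0.973, 0.229, -0.0]
wrist_force: [-0.8, -1.1, -0.5]
opening: 0.0502
```

```bash
python3 - <<'E'
from h import *
p=np.load("p.npy");s=manip.get_state();print(s["time"],s["tool_pos"],s["opening"],s["q"].round(2),s["wrist_force"].round(1))
print(go(w(p,[.068,0,.2])).round(4))
cv2.imwrite("pics/w2.png",np.vstack([read_camera("wrist"),np.zeros((200,640,3),np.uint8)])[:,:,::-1])
t=read_camera("side");c=cv2.imread("pics/w2.png");c[400:600,:350]=cv2.resize(t[110:230,230:440],(350,200))[:,:,::-1];cv2.imwrite("pics/w2.png",c)
E
```

```text
5.1 [ 0.63404031 -0.06393861  0.23020623] 0.05023177308051849 [-0.19  0.1   1.69  0.    1.35  0.92] [-0.8 -1.1 -0.5]
[-0.0007 -0.0001  0.0302]
```

View pics/w2.png

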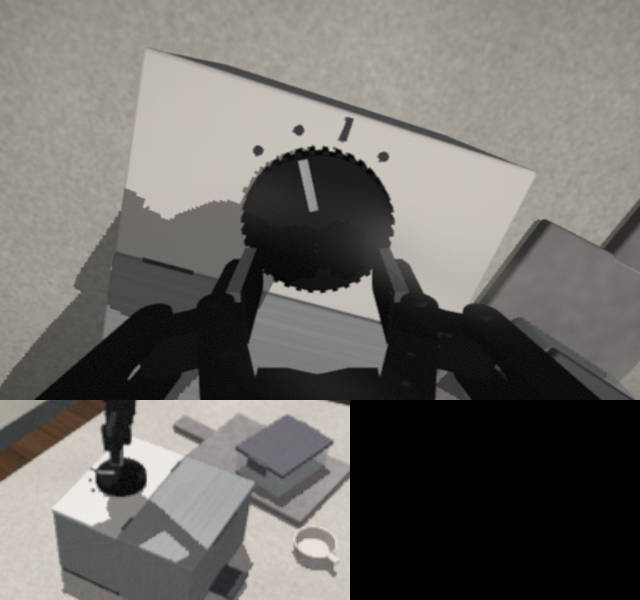

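The wrist view shows the lid level, the pointer (304,162) at the second pip (298,130), and the long mark at (347,128). It needs one click clockwise. I'll descend onto the dial.

>>> carry_out(
  commands=[
    [-0.001,0,0.018,0],
    [-0.001,0,0.034,0],
    [-0.001,0,0.038,0],
    [-0.001,0,0.04,0],
    [-0.001,0,0.041,0],
    [-0.001,0,0.041,0],
  ],
)

```text
time: 5.95
tool_pos: [0.6319, -0.0647, 0.19]
tool_rot: [-0.001, 0.974, 0.229, 0.0]
wrist_force: [0.7, -0.3, -0.0]
opening: 0.0505
```

>>> carry_out(
  commands=[
    [0.001,0,0.001,0],
    [0.001,0,0.002,0],
    [0.001,0,0.003,0],
    [0.001,0,0.003,0],
  ],
)

```text
time: 6.45
tool_pos: [0.6328, -0.0642, 0.187]
tool_rot: [-0.001, 0.974, 0.229, 0.0]
wrist_force: [0.4, 0.1, 0.1]
opening: 0.0501
```

>>> carry_out(
  commands=[
    [0,0,0.001,0],
    [0,0,0.002,0],
    [0,0,0.003,0],
    [0,0,0.003,0],
  ],
)

```text
time: 6.95
tool_pos: [0.633, -0.0642, 0.1869]
tool_rot: [-0.0, 0.974, 0.229, 0.001]
wrist_force: [-5.1, 0.5, 9.6]
opening: 0.0502
```

Pressing with about 10 N. I'll keep that depth and turn clockwise (+spin).

>>> carry_out(
  commands=[
    [0,0,0.003,0.07],
    [0,0,0.003,0.15],
    [0,0,0.003,0.23],
    [0,0,0.003,0.31],
    [0,0,0.003,0.39],
    [0,0,0.003,0.46],
    [0,0,0.003,0.5],
    [0,0,0.003,0.5],
  ],
)

```text
time: 7.95
tool_pos: [0.6333, -0.0639, 0.1869]
tool_rot: [-0.001, 1.0, -0.019, 0.001]
wrist_force: [-5.1, 2.3, 11.5]
opening: 0.0504
```

```bash
python3 - <<'E'
from h import *
s=manip.get_state();print(s["wrist_torque"].round(3))
c=np.zeros((600,640,3),np.uint8);c[:400]=read_camera("wrist")
t=read_camera("side");c[400:600,:350]=cv2.resize(t[110:230,230:440],(350,200));cv2.imwrite("pics/w3.png",c[:,:,::-1])
E
```

```text
[ 0.251  0.991 -0.015]
```

View pics/w3.png

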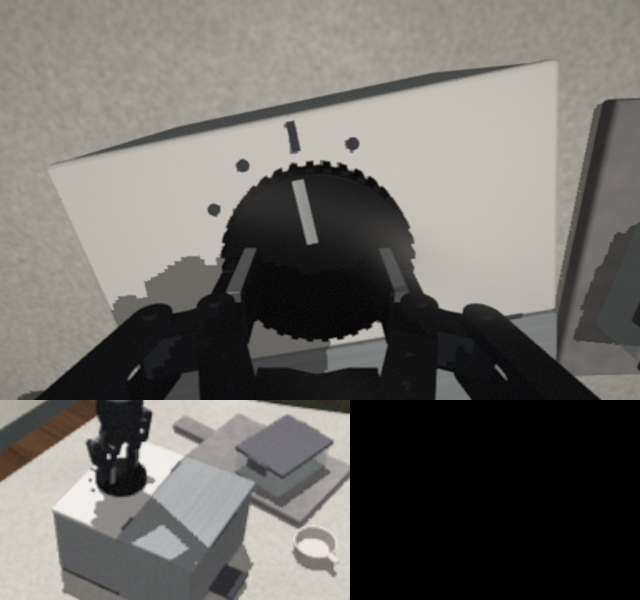

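The pointer (298,182) now lines up with the long mark (292,137). I'll lift straight up, then draw back.

>>> carry_out(
  commands=[
    [0,0,-0.005,0],
    [0,0,-0.02,0],
    [0,0,-0.06,0],
    [0,0,-0.11,0],
    [0,0,-0.15,0],
    [-0.05,0,-0.16,0],
    [-0.09,0,-0.16,0],
    [-0.1,0,-0.16,0],
  ],
)

```text
time: 9.05
tool_pos: [0.5318, -0.0602, 0.3479]
tool_rot: [-0.001, 1.0, -0.019, 0.002]
wrist_force: [0.1, 0.5, 0.3]
opening: 0.0505
```

```bash
python3 - <<'E'
from h import *
p=np.load("p.npy")
M=calibration("wrist");s=manip.get_state();Rt=rot();T=np.eye(4);T[:3,:3]=Rt;T[:3,3]=s["tool_pos"];E=np.linalg.inv(T@M["mount"])
C["wrist"]=dict(M,R=E[:3,:3],t=E[:3,3])
im=read_camera("wrist")[:,:,::-1].copy()
ctr=proj("wrist",w(p,[.068,0,.179]))
for X in(ptr(.5),ptr(1),[.125,0,.161],[.068,0,.179]):print(proj("wrist",w(p,X)).round(1))
for y in(.122,-.122):print("lid shut corner",proj("wrist",w(p,lid(0,.144,y))).round(1),proj("side",w(p,lid(0,.144,y))).round(1))
c=np.zeros((600,800,3),np.uint8);c[:400,:640]=im
x,y=int(ctr[0]),int(ctr[1]);y=max(y,35);c[400:,:260]=cv2.resize(im[y-40:y+40,x-52:x+52],(260,200),interpolation=cv2.INTER_CUBIC)
t=read_camera("side")[:,:,::-1];c[400:,270:535]=cv2.resize(t[120:230,255:401],(265,200),interpolation=cv2.INTER_CUBIC)
t=read_camera("top")[:,:,::-1];c[400:,540:]=cv2.resize(t[100:280,110:510],(260,200))
cv2.imwrite("pics/f.png",c);print(s["time"],x,y,s["wrist_force"])
E
```

```text
[285.5  12.4]
[ 3.085e+02 -2.000e-01]
[304.9 -16.7]
[319.  55.]
lid shut corner [246.7 284.8] [346.4 211.9]
lid shut corner [475.1 243.3] [384.1 158.7]
9.05 318 55 [0.07374596 0.50451148 0.2762293 ]
```

View pics/f.png

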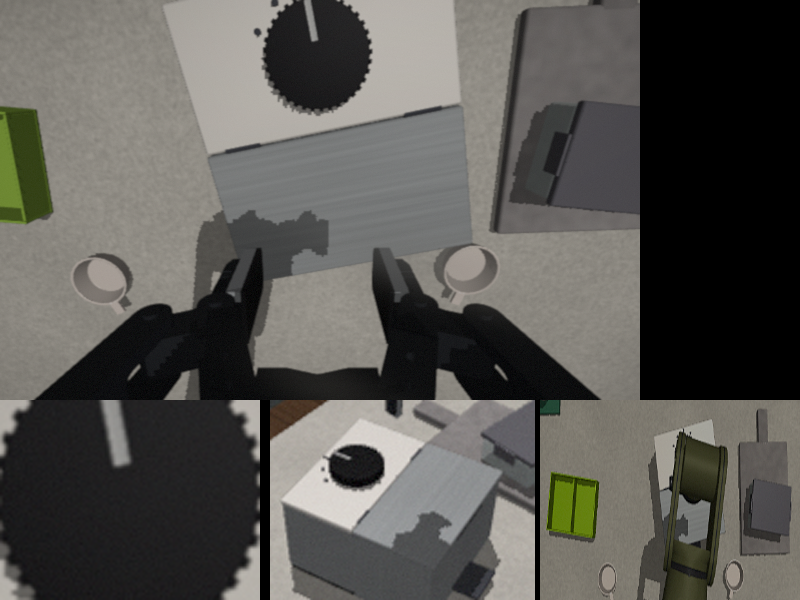

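The released dial's pointer tip is at about (308,0), where the model puts it for 1.00 rad: (308.5,-0.2). The lid's front-right corner is at (473,243), against (475,243) predicted for shut. The arm is clear with no contact force, so I'll hand in.

```bash
python3 -c "
from rig import manip
print(manip.close_job())"
```

```text
the job is handed in; nothing more can be done
None
```

The caddy is closed up and the job is handed in at about 9 s of the 48 s allowed. I pushed the lid shut with closed fingertips, then turned the dial one click clockwise, from 0.50 to 1.00, with two parted fingertips pressing on its top at about 10–12 N.

**Lid:** while pushing, the fingertips stopped at 160 mm height and the force jumped to 12 N, so it reached its stop. After I backed off, its front-right corner was within 2 px of the predicted shut position in the wrist view. In the side view I read that corner 1–3 px lower than predicted. That is within how well I could read the crop, and it isn't on the raised side.

**Dial:** after release, the pointer tip was within 1 px of the predicted position for 1.00. The long mark itself was just outside that last picture. The picture taken while still pressing showed the pointer in line with the mark.

**Surroundings:** the bento tray, glass container and moulds looked unmoved. The arm finished clear of everything, with under 1 N on the wrist.

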